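# Lay the tea cartons flat and shut the tea box

### The arm

A 6-joint arm with a two-finger parallel gripper is mounted at the origin on a cart in front of the work surface, level with it; the furniture and walls round the work are solid. World frame = base frame: x ahead of the robot, y to its left, z up, the work surface at z = 0. Lengths are in m, angles in rad, forces in N, time in s.
With the tool pointing down it reaches from about 0.35 to 0.85 m from the base axis. Payload 8.1 kg.
Tool frame: the origin (TCP) lies at the centre of the arm's flange, where the gripper is bolted on; the fingertips stand 186 mm ahead of it and the grasp point (between the pads) lies 167 mm ahead of it; z points along the fingers, y is the direction in which the jaws open and shut (so a half turn about z gives the same grasp; the last joint's range is limited). The gripper opens to 93 mm and grips with 3 to 60 N. Pads are 15 mm wide; open, the fingers measure 128 mm over their backs; the gripper's body (75 mm by 188 mm) begins 65 mm behind the grasp point.
Start: joints at [1.189, 0.13, 1.488, -0, 1.523, -0.085], TCP at [0.175, 0.574, 0.405] pointing down, gripper open.
Joint ranges: [-2.96, 2.96], [-0.89, 2.26], [0.02, 2.5], [-1.34, 4.48], [0, 2.73], [-2.66, 2.66]. Speed limits (rad/s): [2.39, 2.39, 2.79, 3.14, 3.14, 3.14].

### API

Orientations are given as a rotation vector (axis times angle).
In Python, from plant import robot, viewer, order gives the robot as it stands.
- The arm moves only by the tool apply_moves, never from a script. Its argument "deltas" is a list of rows, each a list of 3 entries, a list of its own where there are three numbers: the finger opening in mm, from 0 to 93, then the shift along the tool's x, y, z in mm, then the turn about the tool's z in rad. In form: [[grip, [dx, dy, dz], yaw], ...]. A call has 1 to 5 rows; each row shifts and turns the commanded pose from where the row before left it, along the tool's axes as they then stand; what a row does not reach is not made up. A row lasts 1/8 s, in which the tool goes at most 62.5 mm and 10.7 degrees, less where a joint would pass 70% of its speed; a pose out of reach is approached as far as the arm can. A call is refused whole if a number of a shift passes 62.5 or a number of a turn 0.188, either way. A call with a gripper value outside its range is refused whole. The fingers move at their own pace and stop on an object; "grip_force" is the grip in N (left out, the last holds). Time passes only in rows, so rows that do not move let the fingers close. It gives the time, the measured TCP pose, the force and the opening at its end, in the units of the state.
- robot.read_state(): the state, without advancing time (a new reading comes with each control period).
- viewer.read_camera(name): name is "scene" or "side" or "wrist"; returns the picture (400x640x3 uint8, blue, green, red); there is no depth.
- viewer.get_calibration(name): a dict with "fx", "fy", "cx", "cy" (pixels), "distortion" ([k1, k2, p1, p2, k3] as OpenCV has them; the pictures are not rectified), "R" (3x3) and "t" (3): a world point X has camera coordinates R X + t. Camera axes: x right, y down, z forward; pixel columns grow to the right and rows downward; lengths in m; the calibration is good to about 2 mm. A picture is of the moment at which its call begins: read the wrist's pose just before it. get_calibration takes no time and is no camera call; for the wrist camera it gives the pose at the moment of the call.
- order.close_job(): hands the job in, once; it reports no verdict.
The state is a dict: "t": time; "q": joint angles; "dq": joint speeds; "joint_torque": joint torques, N m; "tool_pos": TCP position; "orientation": TCP orientation; "force": force on the tool from outside, world axes, zero at the start; "wrist_torque": the same for the moment, N m; "opening": finger opening in m.
Only numpy, scipy, OpenCV 4.12 (cv2) and the standard library are available. Lean on these libraries where they do the work, as an engineer would, in place of code of your own. Each camera call takes 0.05 s, during which the arm holds its last target. There are 200 camera calls.

### The job

Two small cartons were left standing on end in the open tea box, so its lid cannot shut. Push each one over with a fingertip so that it lies flat on the floor of the bay it stands in, and once both lie flat push the lid fully shut. Nothing is to be picked up, and the things standing around stay where they are.

Things in the scene. Friction and masses are not known exactly. Their poses are not given: they have to be found in the camera images.
- tea_box: Long low wooden box, 94 (x) x 272 (y) x 46 mm, fixed to the worktop, walls 8 mm. Origin: centre of its underside; x points from its front to its hinge side (away from the robot), y along its length to the left. Inside, two bays side by side along y, each 78 (x) x 125 (y) mm, floor 8 mm above the underside, parted at y = 0 by a divider 6 mm thick whose top is 34 mm above the underside; one carton stands in each
- bay_left (a point): centre of the floor of the left bay (box frame 0, +65.5, 8 mm)
- bay_right (a point): centre of the floor of the right bay (box frame 0, -65.5, 8 mm)
- lid (a joint): Lid of the box, hinged along its far long side: 0 = fully shut, grows as it opens, about 1.57 = upright, stop at 1.9 (leaning back). A stiff friction hinge keeps it where it is left; about 0.5 to 2 N at its free edge moves it either way. It starts open, upright or leaning back.
- lid_hinge (a point): middle of the hinge axis (box frame x +50, y 0, z 47 mm); the axis runs along the box's y. The lid is a panel 8 mm thick, 272 mm long, 105 mm from hinge axis to free edge; shut, its top face is 55 mm above the box's underside and its free edge overhangs the front wall by 8 mm.
- lid_edge (a point): middle of the lid's free edge, on its outer (upper when shut) face
- tea_carton: Small cream carton, 64 (x, width) x 22 (y, thickness) x 86 mm (z, height), about 40 g, standing in a bay, thickness along the box's y, 2 to 6 mm clear of one end of the bay (outer wall or divider); the rest of the bay is empty. Origin: centre of its underside, z towards its top. It falls over when its upper part is pushed about 20 mm along the box's y towards the empty part.
- mint_carton: Small pale green carton, 62 (x, width) x 20 (y, thickness) x 82 mm (z, height), about 40 g, standing in the other bay in the same way. Origin at the centre of its underside, z towards its top.
- tea_mid (a point): centre of the cream carton, 43 mm above its underside
- mint_mid (a point): centre of the pale green carton, 41 mm above its underside
- mug: cream mug, 78 x 116 x 101 mm, handle at its y side, standing on the worktop beyond the right end of the box; not to be disturbed. Origin at the centre of its underside
- teaspoon: teaspoon 130 mm long, lying in front of the box; not to be disturbed. Origin under its middle
- spice_jar: spice jar with a dark cap, 41 mm wide, 105 mm high, standing beyond the left end of the box; not to be disturbed. Origin at the centre of its underside
- honey_jar: honey jar, 64 mm wide, 97 mm high, standing in front of the box to the right; not to be disturbed. Origin at the centre of its underside
- tumbler: glass tumbler, 80 mm wide, 91 mm high, at the back; not to be disturbed. Origin at the centre of its underside
- rice_bowl: small bowl, 115 mm wide, 52 mm high, at the back; not to be disturbed. Origin at the centre of its underside
- timer: white kitchen timer, 68 mm wide, 58 mm high, at the back; not to be disturbed. Origin at the centre of its underside
Things that resemble listed ones, but are neither listed nor needed, are in the scene too. What is shaped like the mint_carton but turquoise is not meant.

How it is judged:
By the outcome, as a careful person would: the job done as asked, in the order asked, and still so for the second after the job is handed in, with the robot touching nothing.
It also fails if it takes over 45 s, if anything falls off the work surface, if the arm or the gripper's body presses on something with over 40 N, if the wrist force passes 120 N, or if a joint passes its speed limit or range.

## Working session

There is one attempt and no reset: what is moved stays moved. The work goes in short steps, Python scripts to look and compute and a tool call to move; the robot and the scene stay as the last step left them, time stands still between calls to the robot, and variables do not carry over. Pictures are saved under pics/ and viewed, about 8 in all and at most 12, crops included, and the job is handed in when it is done.

Besides the shell and the picture viewer there is one more tool, called after "Request:" as a command line: name --argument value ..., lists and objects as JSON in quotes. apply_moves: Moves the arm, as the interface text tells. Its arguments: {"type":"object","properties":{"deltas":{"type":"array"},"grip_force":{"type":"number"}},"required":["deltas"]}

```bash
mkdir -p pics; cat > h.py <<'E'
import numpy as np, cv2
from plant import robot, viewer, order
def cal(n):
    c=viewer.get_calibration(n); K=np.array([[c['fx'],0,c['cx']],[0,c['fy'],c['cy']],[0,0,1.]])
    return K,np.array(c['distortion'],float),np.array(c['R']),np.array(c['t'])
def ray(n,uv,C=None):
    K,d,R,t=C or cal(n); p=cv2.undistortPoints(np.array(uv,float).reshape(-1,1,2),K,d).reshape(-1,2)
    D=np.c_[p,np.ones(len(p))]@R; return -R.T@t,D
def plane(n,uv,z,C=None):
    o,D=ray(n,uv,C); return o+D*((z-o[2])/D[:,2])[:,None]
def proj(n,X,C=None):
    K,d,R,t=C or cal(n); return cv2.projectPoints(np.array(X,float).reshape(-1,1,3),cv2.Rodrigues(R)[0],t,K,d)[0].reshape(-1,2)
E
python3 - <<'E'
from h import *
for n in ['scene','side']:
    cv2.imwrite(f'pics/{n}0.png',viewer.read_camera(n)); K,d,R,t=cal(n); print(n,-R.T@t,R[2])
s=robot.read_state(); print(s['t'],s['tool_pos'],s['orientation'],s['force'])
E
```

```text
scene [-0.12757729 -0.39048185  0.87384157] [ 0.62433335  0.31199864 -0.71614574]
side [0.7328991  0.92702216 0.70653998] [-0.15030385 -0.83493354 -0.5294287 ]
0.1 [0.17536997 0.57358582 0.40382492] [-4.64451991e-01 -3.10670410e+00  2.44251924e-03] [ 0.20947924  0.55042858 -0.05493167]
```

View pics/scene0.png

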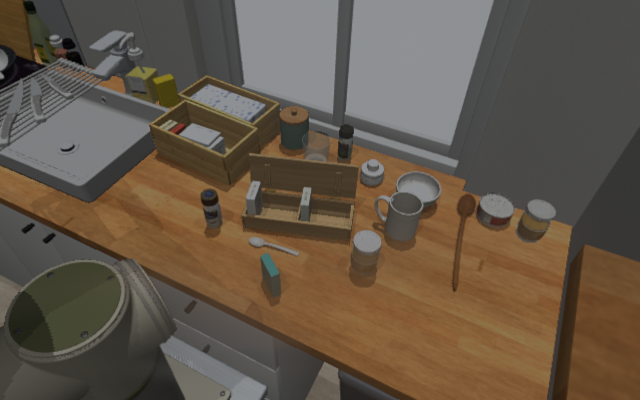

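View pics/side0.png

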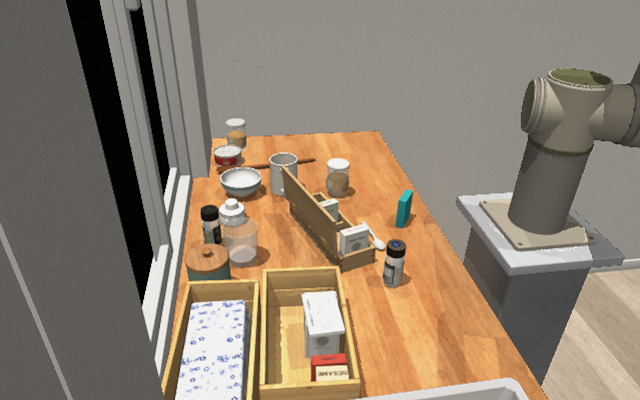

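The tea box is in the middle of the scene view: lid at (303,175), front wall around (298,222). Two cartons stand in it at about (254,197) and (305,203). The turquoise decoy at (270,275) stands outside, in front. Next I'll enlarge the box in both views.

```bash
python3 - <<'E'
from h import *
a=cv2.imread('pics/scene0.png')[145:250,235:365]; b=cv2.imread('pics/side0.png')[160:275,275:405]
a=cv2.resize(a,(780,630),interpolation=cv2.INTER_CUBIC)
cv2.imwrite('pics/c1.png',cv2.resize(cv2.imread('pics/scene0.png')[145:245,235:365],(780,600),interpolation=cv2.INTER_CUBIC))
cv2.imwrite('pics/c2.png',cv2.resize(cv2.imread('pics/side0.png')[160:275,275:405],(650,575),interpolation=cv2.INTER_CUBIC))
E
```

```text
(no output)
```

View pics/c1.png

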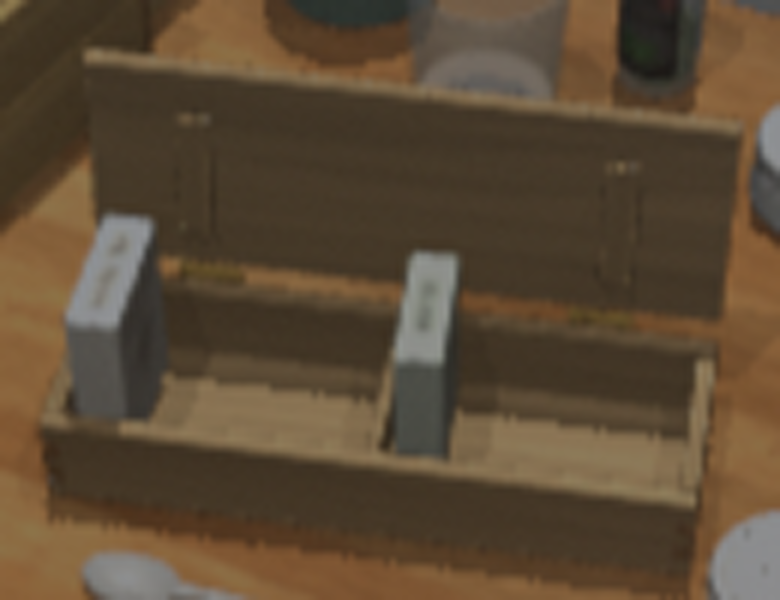

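View pics/c2.png

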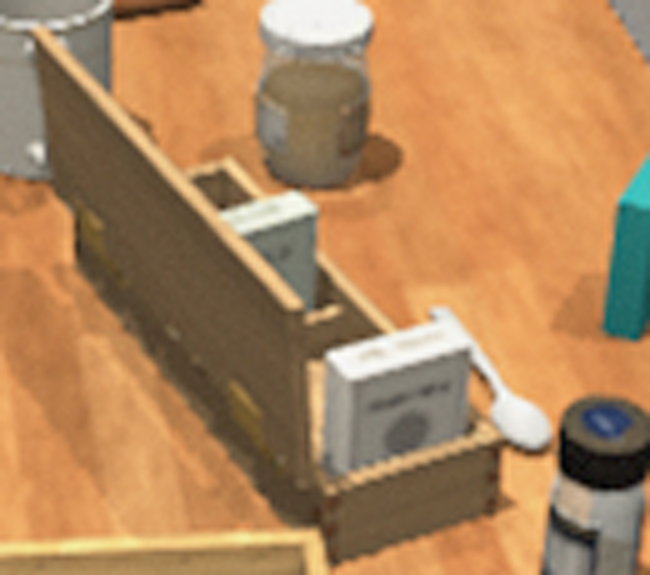

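Left carton (crop 110,270 → px 253,190) is whitish cream, by the left outer wall. The centre one (430,310 → px 307,197) is pale green, just right of the divider. Turquoise at (270,275) is outside, so ignored. So tea is in the left bay and mint in the right, and both should fall towards the box's −y.

```bash
python3 - <<'E'
from h import *
np.set_printoptions(precision=4,suppress=True)
c=lambda p,s,o:(np.array(p,float)+.5)/s-.5+np.array(o)
A=lambda p:c(p,6,(235,145)); B=lambda p:c(p,5,(275,160))
print('scene FL FR BR top46',plane('scene',A([(45,427),(695,500),(715,345)]),.046))
print('side FL BL',plane('side',B([(497,435),(322,492)]),.046))
P=plane('scene',A([(45,427),(695,500)]),.046); S=plane('side',B([(497,435)]),.046)
fl=(P[0]+S[0])/2; y=(P[0]-P[1]); y[2]=0; print('len',np.linalg.norm(y)); y/=np.linalg.norm(y); x=np.array([y[1],-y[0],0])
fr=P[1]; mid=(P[0]+P[1])/2
org=((fl-y*.136)+(fr+y*.136))/2+x*.047; org[2]=0
print('org',org,'yaw',np.arctan2(y[1],y[0])-np.pi/2)
def inbox(p): d=p-org; return np.c_[d@x,d@y,d[:,2]]*1000
print('tea top scene',inbox(plane('scene',A([(68,322),(112,328),(155,220),(106,216)]),.094)))
print('tea top side',inbox(plane('side',B([(327,350),(470,330)]),.094)))
print('mint top scene',inbox(plane('scene',A([(397,358),(447,362),(458,257),(411,254)]),.090)))
print('mint top side',inbox(plane('side',B([(316,210),(300,193)]),.090)))
# lid edge triangulate corners from rays intersect with box y = +-136
for n,p,yy in [('scene',A([(88,52)]),136),('scene',A([(740,125)]),-136),('side',B([(298,305)]),136),('side',B([(37,28)]),-136)]:
    o,D=ray(n,p); k=(yy/1000-(o-org)@y)/(D[0]@y); print('lid',n,inbox((o+k*D[0])[None]))
# neighbours
print('honey top',plane('scene',[(367,241)],.097),'spice top',plane('scene',[(209,195)],.105),'mug rim',plane('scene',[(404,200)],.101))
s=robot.read_state(); import scipy.spatial.transform as T
print(T.Rotation.from_rotvec(s['orientation']).as_matrix())
E
```

```text
scene FL FR BR top46 [[ 0.4621  0.097   0.046 ]
 [ 0.5499 -0.1553  0.046 ]
 [ 0.633  -0.1279  0.046 ]]
side FL BL [[0.4635 0.1018 0.046 ]
 [0.5504 0.1312 0.046 ]]
len 0.26706850755112
org [ 0.5507 -0.0125  0.    ] yaw 0.33490905744661625
tea top scene [[-32.7043 121.9172  94.    ]
 [-33.3694 103.7675  94.    ]
 [ 30.5596 100.4647  94.    ]
 [ 29.8724 121.1243  94.    ]]
tea top side [[ 26.5885 101.3819  94.    ]
 [-38.7647 117.0231  94.    ]]
mint top scene [[-29.0759 -10.9091  90.    ]
 [-28.294  -30.9393  90.    ]
 [ 31.6287 -26.8286  90.    ]
 [ 30.486   -7.3361  90.    ]]
mint top side [[-30.6207  -6.8264  90.    ]
 [-31.4142 -23.951   90.    ]]
lid scene [[ 77.965  136.     140.9331]]
lid scene [[ -79.7639 -136.      274.6371]]
lid side [[ 63.4844 136.     150.9616]]
lid side [[  58.2931 -136.      149.3801]]
honey top [[ 0.4904 -0.2174  0.097 ]] spice top [[0.4396 0.1685 0.105 ]] mug rim [[ 0.6445 -0.2486  0.101 ]]
[[-0.9563  0.2925 -0.0006]
 [ 0.2925  0.9563 -0.0015]
 [ 0.0001 -0.0016 -1.    ]]
```

Request:
apply_moves --deltas '[[0, [0, 0, 0], -0.158], [0, [0, 0, 0], -0.158], [0, [0, 0, 0], -0.158], [0, [0, 0, 0], -0.158], [0, [-16, -53, 0], 0]]' --grip_force 10

```text
t: 0.72
tool_pos: [0.2068, 0.5299, 0.4037]
orientation: [0.533, -3.095, 0.001]
force: [1.2, -0.0, 0.7]
opening: 0.0475
```

Request:
apply_moves --deltas '[[0, [-16, -53, 0], 0], [0, [-16, -53, 0], 0], [0, [-16, -53, 0], 0], [0, [-16, -53, 0], 0], [0, [-16, -53, 0], 0]]'

```text
t: 1.35
tool_pos: [0.3713, 0.3034, 0.4044]
orientation: [0.524, -3.097, 0.0]
force: [1.1, -0.3, 0.3]
opening: 0.0011
```

Request:
apply_moves --deltas '[[0, [-16, -53, 0], 0], [0, [-16, -53, 0], 0], [0, [-16, -53, 0], 0], [0, [-16, -50, 0], 0], [0, [0, 0, 0], 0]]'

```text
t: 1.98
tool_pos: [0.5012, 0.1259, 0.4041]
orientation: [0.517, -3.098, 0.001]
force: [-0.7, 0.4, 0.3]
opening: 0.0007
```

```bash
python3 - <<'E'
from h import *
w=viewer.read_camera('wrist'); s=viewer.read_camera('side')
cv2.imwrite('pics/w1.png',np.vstack([cv2.resize(w,(480,300)),cv2.resize(s[60:310,200:600],(480,300))]))
cv2.imwrite('pics/w1full.png',w)
E
```

```text
(no output)
```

View pics/w1.png

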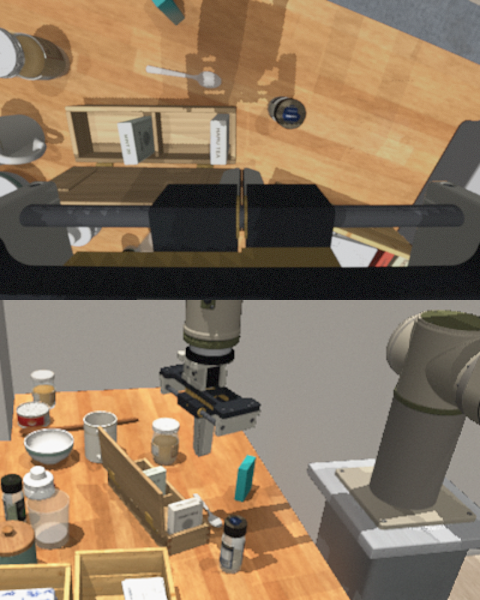

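The picture shows the box square to the jaws, cream "tea" carton at (222,138) and mint at (135,140). The closed fingers are just outside the tea carton's end. Now descend.

Request:
apply_moves --deltas '[[0, [0, 6, 30], 0], [0, [0, 0, 40], 0], [0, [0, 0, 40], 0], [0, [0, 0, 25], 0], [0, [0, 0, 3], 0]]'

```text
t: 2.7
tool_pos: [0.4961, 0.1355, 0.2645]
orientation: [0.526, -3.093, -0.0]
force: [0.0, 0.7, 0.9]
opening: 0.0004
```

Request:
apply_moves --deltas '[[0, [0, -6, 0], 0], [0, [0, -6, 0], 0], [0, [0, -6, 0], 0], [0, [0, -6, 0], 0], [0, [0, -6, 0], 0]]'

```text
t: 3.32
tool_pos: [0.508, 0.1055, 0.267]
orientation: [-0.523, 3.097, -0.0]
force: [0.3, 0.1, 0.2]
opening: 0.0005
```

```bash
python3 - <<'E'
from h import *
s=viewer.read_camera('side')
a=viewer.read_camera('scene')
cv2.imwrite('pics/p1.png',np.hstack([cv2.resize(a[120:260,215:375],(400,350)),cv2.resize(s[120:290,240:440],(400,350))]))
E
```

```text
(no output)
```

View pics/p1.png

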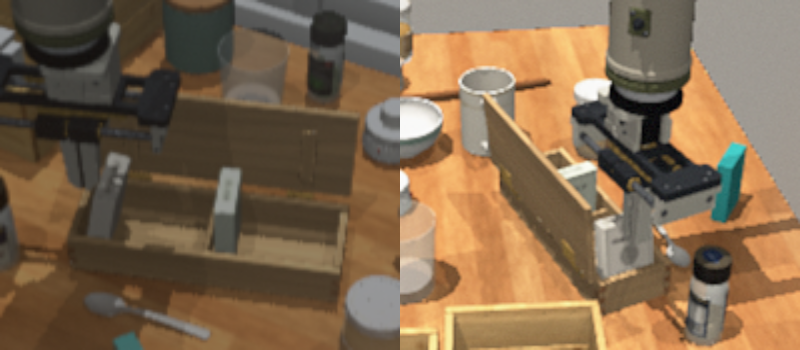

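The finger is next to the tea carton's outer face at (100,180), and it's still standing. Keep pushing.

Request:
apply_moves --deltas '[[0, [0, -5, 0], 0], [0, [0, -5, 0], 0], [0, [0, -5, 0], 0], [0, [0, -5, 0], 0], [0, [0, -5, 0], 0]]'

```text
t: 4.05
tool_pos: [0.5161, 0.0821, 0.2667]
orientation: [-0.524, 3.098, 0.0]
force: [-0.7, -0.4, 0.3]
opening: 0.0004
```

Request:
apply_moves --deltas '[[0, [0, -3, 0], 0], [0, [0, 0, 0], 0], [0, [0, 0, 0], 0], [0, [0, 0, 0], 0]]'

```text
t: 4.55
tool_pos: [0.517, 0.0798, 0.2667]
orientation: [0.524, -3.098, -0.0]
force: [-0.1, 0.8, 0.2]
opening: 0.0007
```

```bash
python3 - <<'E'
from h import *
s=viewer.read_camera('side')
a=viewer.read_camera('scene')
cv2.imwrite('pics/p2.png',np.hstack([cv2.resize(a[120:260,215:375],(400,350)),cv2.resize(s[120:290,240:440],(400,350))]))
E
```

```text
(no output)
```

View pics/p2.png

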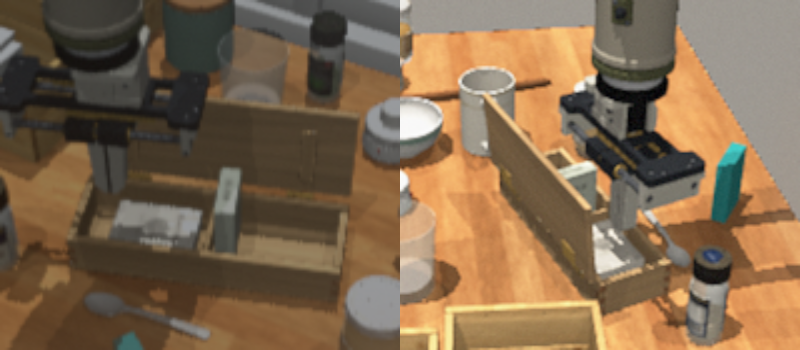

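Tea now lies flat in the left bay (155,225), with mint still standing at (228,210). Next, mint.

Request:
apply_moves --deltas '[[0, [0, -25, 0], 0], [0, [0, -30, 3], 0], [0, [0, -20, 3], 0], [0, [0, -6, 0], 0], [0, [0, -6, 0], 0]]'

```text
t: 5.28
tool_pos: [0.5456, -0.0025, 0.2606]
orientation: [0.524, -3.097, -0.001]
force: [0.9, -0.0, -0.3]
opening: 0.0005
```

Request:
apply_moves --deltas '[[0, [0, -6, 0], 0], [0, [0, -6, 0], 0], [0, [0, -5, 0], 0], [0, [0, -5, 0], 0], [0, [0, -5, 0], 0]]'

```text
t: 5.9
tool_pos: [0.5546, -0.0283, 0.2607]
orientation: [0.524, -3.098, 0.0]
force: [0.6, 0.6, -0.3]
opening: 0.0003
```

Request:
apply_moves --deltas '[[0, [0, -5, 0], 0], [0, [0, -5, 0], 0], [0, [0, -3, 0], 0], [0, [0, 0, 0], 0], [0, [0, 0, 0], 0]]'

```text
t: 6.52
tool_pos: [0.5588, -0.0402, 0.2607]
orientation: [0.524, -3.098, -0.0]
force: [-0.1, -0.2, 0.4]
opening: 0.0005
```

```bash
python3 - <<'E'
from h import *
s=viewer.read_camera('side')
a=viewer.read_camera('scene')
cv2.imwrite('pics/p3.png',np.hstack([cv2.resize(a[120:260,215:375],(400,350)),cv2.resize(s[120:290,240:440],(400,350))]))
E
```

```text
(no output)
```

View pics/p3.png

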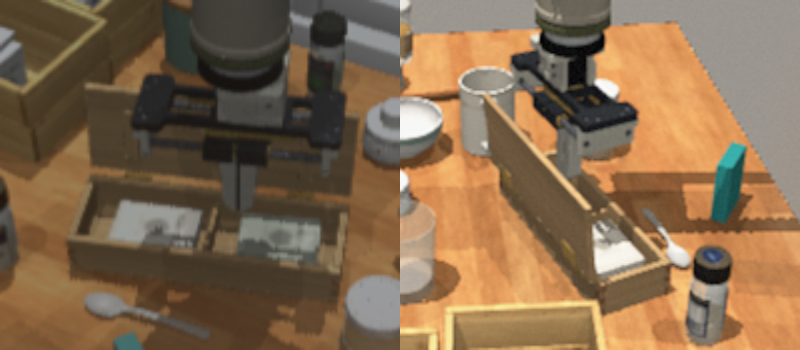

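Both cartons lie flat: tea (155,222), mint (280,238). Lid still upright. Now I'll lift, go over the lid and come down behind its upper edge.

Request:
apply_moves --deltas '[[0, [0, 0, -55], 0], [0, [0, 0, -55], 0], [0, [0, 0, 0], 0], [0, [-50, 15, 0], 0], [0, [-50, 15, 0], 0]]'

```text
t: 7.25
tool_pos: [0.644, 0.0214, 0.3701]
orientation: [0.522, -3.098, 0.0]
force: [-0.1, -1.4, 0.3]
opening: 0.0003
```

Request:
apply_moves --deltas '[[0, [0, 0, 0], 0], [0, [0, 0, 20], 0], [0, [0, 0, 20], 0], [0, [0, 0, 8], 0], [0, [0, 0, 0], 0]]'

```text
t: 7.88
tool_pos: [0.6426, 0.0205, 0.3215]
orientation: [0.523, -3.096, -0.001]
force: [0.2, -0.6, -0.2]
opening: 0.0007
```

```bash
python3 - <<'E'
from h import *
s=viewer.read_camera('side')
a=viewer.read_camera('scene')
cv2.imwrite('pics/p4.png',np.hstack([cv2.resize(a[100:260,215:375],(400,400)),cv2.resize(s[80:280,230:430],(400,400))]))
p=robot.read_state()['tool_pos']; d=p-np.array([.5507,-.0125,0]); c,q=np.cos(.335),np.sin(.335); print('box x y tipz',d[0]*c+d[1]*q,-d[0]*q+d[1]*c,p[2]-.186)
E
```

```text
box x y tipz 0.09842466987443055 0.0008306395424344491 0.13739814271412415
```

View pics/p4.png

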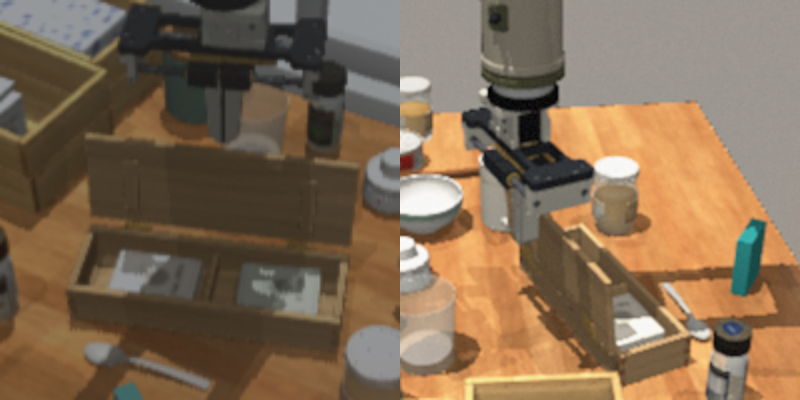

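Finger is behind the lid's top edge, at mid-length and clear of the tumbler. Now I'll push the lid along its arc.

Request:
apply_moves --deltas '[[0, [18, 0, 0], 0], [0, [12, 0, 0], 0], [0, [13, 0, 0], 0], [0, [13, 0, 1], 0], [0, [11.5, 0, 3], 0]]'

```text
t: 8.6
tool_pos: [0.5789, -0.0015, 0.319]
orientation: [-0.524, 3.097, -0.0]
force: [-0.5, 0.5, 1.2]
opening: 0.0006
```

Request:
apply_moves --deltas '[[0, [11, 0, 4], 0], [0, [10.5, 0, 6], 0], [0, [9.5, 0, 7], 0], [0, [8.5, 0, 8], 0], [0, [7.5, 0, 9], 0]]'

```text
t: 9.22
tool_pos: [0.5347, -0.0169, 0.284]
orientation: [0.524, -3.097, -0.0]
force: [1.3, 1.2, 0.1]
opening: 0.0002
```

```bash
python3 - <<'E'
from h import *
s=viewer.read_camera('side')
a=viewer.read_camera('scene')
cv2.imwrite('pics/p5.png',np.hstack([cv2.resize(a[100:260,215:375],(400,400)),cv2.resize(s[80:280,230:430],(400,400))]))
p=robot.read_state()['tool_pos']; d=p-np.array([.5507,-.0125,0]); c,q=np.cos(.335),np.sin(.335); print('box x y tipz',d[0]*c+d[1]*q,-d[0]*q+d[1]*c,p[2]-.186)
E
```

```text
box x y tipz -0.017179762200387458 0.001274905587007994 0.09700700705265747
```

View pics/p5.png

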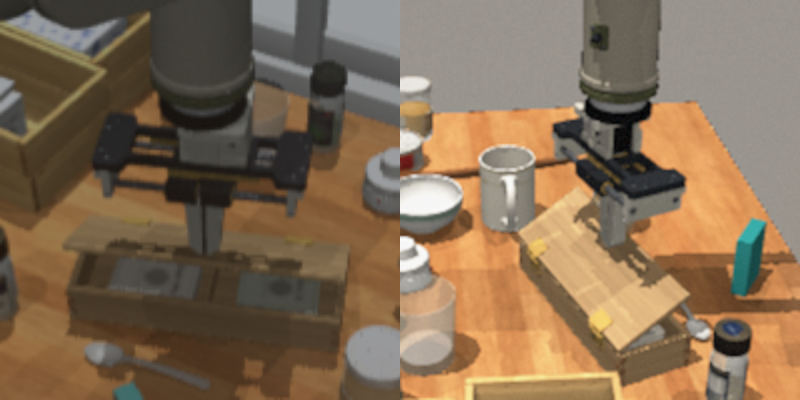

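Lid is at about 30° with the finger on its outer face. Keep pressing it down.

Request:
apply_moves --deltas '[[0, [6, 0, 10], 0], [0, [4.5, 0, 11], 0], [0, [4, 0, 11], 0], [0, [1.5, 0, 7], 0], [0, [0, 0, 3], 0]]'

```text
t: 9.95
tool_pos: [0.5198, -0.022, 0.242]
orientation: [0.524, -3.096, -0.0]
force: [-0.1, -0.9, 0.5]
opening: 0.0004
```

Request:
apply_moves --deltas '[[0, [0, 0, 1.5], 0], [0, [0, 0, 1], 0], [0, [0, 0, 0], 0]]'

```text
t: 10.32
tool_pos: [0.5201, -0.022, 0.2413]
orientation: [0.524, -3.097, -0.0]
force: [-7.1, 0.5, 10.3]
opening: 0.0006
```

10 N at tip z 55.3 mm matches the shut height of 55 mm. Press slightly more, then retreat upward and look.

Request:
apply_moves --deltas '[[0, [0, 0, 0.7], 0], [0, [0, 0, 0], 0]]'

```text
t: 10.58
tool_pos: [0.5202, -0.0219, 0.2412]
orientation: [0.524, -3.097, 0.0]
force: [-9.8, 1.1, 16.2]
opening: 0.0008
```

Request:
apply_moves --deltas '[[0, [0, 0, -10], 0], [0, [0, 0, -40], 0], [0, [0, 0, -50], 0], [0, [0, 0, -40], 0], [0, [0, 0, 0], 0]]'

```text
t: 11.2
tool_pos: [0.5215, -0.0221, 0.3846]
orientation: [-0.523, 3.089, -0.004]
force: [-0.6, 0.7, -0.4]
opening: 0.0003
```

```bash
python3 - <<'E'
from h import *
s=viewer.read_camera('side')
a=viewer.read_camera('scene')
cv2.imwrite('pics/p6.png',np.hstack([cv2.resize(a[120:280,180:420],(390,260)),cv2.resize(s[120:270,220:420],(400,300))[:260]]) if 0 else np.vstack([cv2.resize(a[130:270,190:430],(514,300)),cv2.resize(s[120:280,170:444],(514,300))]))
c,q=np.cos(.335),np.sin(.335); X=np.array([c,q,0]);Y=np.array([-q,c,0]);o=np.array([.5507,-.0125,0])
E=[o+X*-.055+Y*y+[0,0,.055] for y in (.136,-.136)]
u=proj('scene',E); v=proj('side',E)
print('expected shut edge corners, view px', (u-[190,130])*[514/240,300/140], (v-[170,120])*[514/274,300/160]+[0,300])
E
```

```text
expected shut edge corners, view px [[106.15129708 182.836006  ]
 [344.89609745 209.63780741]] [[390.00315642 528.87771495]
 [283.52779819 426.57951578]]
```

View pics/p6.png

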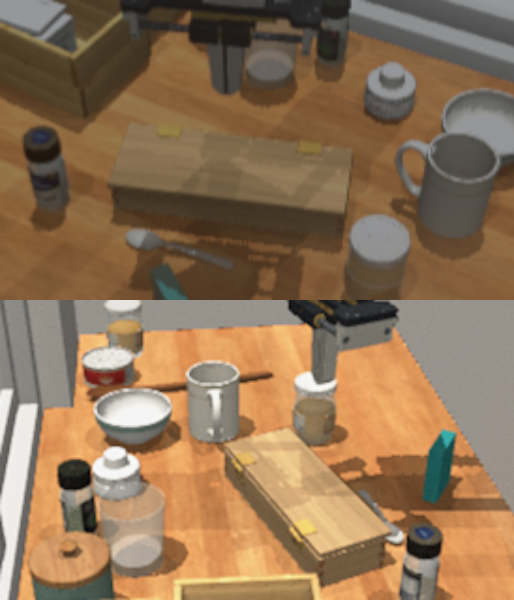

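The lid is flush. Its edge corners in the view are at (110,182) and (348,207), against an expected (106,183) and (345,210). The neighbours haven't moved and the arm is clear, so I'm handing in.

```bash
python3 -c "
from h import *
order.close_job()"
```

```text
the job is handed in; nothing more can be done
```

The job is done and handed in at about 11.3 s on the robot's clock, well inside the 45 s limit. I pushed the cream carton over in the left bay, then the pale green one in the right bay. I then pushed the lid over from behind and pressed it shut with a fingertip.

- **Cartons:** both looked flat in their bays in the scene and side pictures, taken before I touched the lid. I judged this by eye and did not measure it.
- **Lid:** it stopped at a fingertip height of about 55 mm, the stated shut height, with about 16 N upward force. After I backed off, its front corners were within about 2 camera pixels of where a shut lid should be.
- **Surroundings:** the mug, teaspoon, spice jar, honey jar, tumbler, bowl and timer looked undisturbed in the last pictures. This was also by eye.
- **Arm:** the fingers ended about 14 cm above the shut lid, touching nothing.
- **Disagreements:** two early estimates of the lid's edge from the scene camera were off, one of them wildly. I used the side camera's estimate instead, which agreed with the lid's known size. No other check failed.

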